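# Purge the bench air line and set its cock to the index pointer

### The job

Blow out the air line and set its flow with the push-and-turn cock (the long lever) on the repair bench: hold the lever down to free it from its catch, turn it anticlockwise until you feel it come firmly up against its full-open stop and keep it pressed there for half a second, then turn it back until the lever lies exactly over the steel index pointer and let go. Do not wrench the lever against the catch or the stop, and leave the pointer, the vacuum valve's handwheel, the multimeter, jar, spool and tray where they are.

Things in the scene. Friction and masses are not known exactly. Their poses are not given: they have to be found in the camera images.
- station: the air block: 160 x 110 mm steel foot plate with an aluminium valve block and brass pipe ends along its own x axis; origin under the middle of the plate, on the table, straight below the cock's turning axis, which is vertical. Fixed to the table. Told from the vacuum block by its cock with one long lever
- bonnet: round brass cap of the cock, 84 mm diameter, 26 mm tall, fixed to the air block; origin at the middle of its underside, 62 mm above the table, on the turning axis; x axis points the way the lever points when shut (the -y way of station), z up. Inside it, unseen, are the safety catch and the full-open stop
- handle: the cock's lever: flat steel bar with a black plastic grip, reaching from the turning axis 137 mm out along its own x axis. The black grip is a bar 22 mm wide and 16 mm tall, from 59 to 137 mm out; its mid height is 56 mm above this origin, 118 mm above the table while the lever is up. A round steel disc of 68 mm diameter lies beneath the bar at the axis. Origin on the axis, level with the bonnet's underside while the lever is up (it sinks with the lever)
- lever_grip (a point): point in the middle of the black grip, 95 mm out from the turning axis, at mid height of the grip; same axes as handle (x outwards along the lever, z up)
- spindle (a joint): turning angle of the lever in rad, 0 = shut, grows anticlockwise seen from above. Friction 0.12 N m; stays where left. A catch blocks it between 0.05 and 0.4 rad unless the lever is held down. The hard full-open stop lies somewhere between 1.25 and 1.75 rad, cannot be seen, and gives a few hundredths. Pressing with 10 to 15 N at the grip is firm; about 4.8 N m (50 N at the grip) damages catch or stop
- plunger (a joint): how far the lever is pressed down in m, 0 = up, 0.009 = fully down. A spring pushes it up: about 3 N to start, about 12 N fully down. It must be at least 0.007 m down to pass the catch; past 0.4 rad it need not be held down, and springs up when let go
- pointer: dark steel index pointer on a ring around the bonnet, its top 30 mm below the lever's lower face, its tip 71 mm out from the axis, 10 mm wide; origin as that of bonnet, x axis from the turning axis out along the pointer. Stands between 0.65 and 1.05 rad open and is stiff: leave it where it is. The cock is set when the lever's x axis lies straight over this one
- pointer_tip (a point): tip of the index pointer, 71 mm out from the turning axis, 77 mm above the table
- vac_station: the neighbouring vacuum block: the same foot plate and aluminium block, but with a round handwheel; origin under the middle of the plate, on the table. Fixed. Leave it alone
- wheel_rim (a point): point on the rim of the vacuum block's handwheel (steel, 92 mm diameter, 122 mm above the table), which must not be turned
- multimeter: grey hand multimeter, 150 x 76 x 34 mm, lying between the two valve blocks; origin at the middle of its underside; a bystander
- flux_jar: jar, 60 mm diameter, 70 mm tall, beyond the valve blocks; origin at the middle of its underside; a bystander
- solder_spool: grey spool, 64 mm diameter, 50 mm tall, beyond the valve blocks; origin at the middle of its underside; a bystander
- parts_tray: grey divided tray 110 x 160 x 30 mm, beyond the valve blocks; origin at the middle of its underside; a bystander

How it is judged:
By the outcome, as a careful person would: the job done as asked, in the order asked, and still so for the second after the job is handed in, with the robot touching nothing.
It also fails if it takes over 53 s, if anything falls off the work surface, if the arm or the gripper's body presses on something with over 40 N, if the wrist force passes 120 N, or if a joint passes its speed limit or range.

### The arm

A 6-joint arm with a two-finger parallel gripper is mounted at the origin on the work surface. World frame = base frame: x ahead of the robot, y to its left, z up, the work surface at z = 0. Lengths are in mm, angles in rad, forces in N, time in s.
With the tool pointing down it reaches from about 375 to 900 mm from the base axis. Payload 3.1 kg.
Tool frame: the origin (TCP) lies midway between the tips of the shut fingers; the grasp point (between the pads) lies manip.hold_point_z behind it (manip.hold_point_z is the distance from the TCP to the grasp point, in mm); z points along the fingers, y is the line along which they close (so a half turn about z gives the same grasp; the last joint's range is limited). The gripper opens to 87 mm and grips with 3 to 60 N. Pads are 19 mm wide; open, the fingers measure 117 mm over their backs; the gripper's body (75 mm by 190 mm) begins 51 mm behind the grasp point.
Start: joints at [-1.448, 0.527, 1.433, -0, 1.181, -0.178], TCP at [185.798, -596.721, 222.548] pointing down, gripper open.
Joint ranges: [-3.08, 3.08], [-0.75, 2.2], [0.22, 2.44], [-1.43, 4.57], [0, 2.65], [-2.85, 2.85]. Speed limits (rad/s): [2.79, 2.79, 3.14, 3.14, 3.14, 3.14].

### API

Orientations are given as a unit quaternion [x, y, z, w].
In Python, from workcell import read_state, read_camera, ticket, manip gives the robot as it stands.
- The arm moves only by the shell command python3 -m creep 'ROWS' [OPENING] [FORCE]. ROWS is a JSON object of lists of equal length, an entry for each row: "slide": the shift along the tool's x, y, z as a fraction of full scale, a list of three; "spin": the turn about the tool's z as a fraction of full scale. In form: {"slide": [[dx, dy, dz], ...], "spin": [spin, ...]}. A call has 1 to 10 rows; each row is the pose to reach, as a shift and turn from the pose commanded when the call began, along the tool's axes at that moment, turning the shorter way round; what a row does not reach only later rows make up. Full scale, the value 1, is 0.4 m for a shift and pi rad for a turn. A row lasts 1/10 s, in which the tool goes at most 50 mm and 8.59 degrees, less where a joint would pass 70% of its speed; a pose out of reach is approached as far as the arm can. A call with a number of a shift or a turn outside -1 to 1 is refused whole. A call with a gripper value outside its range is refused whole. OPENING is the opening, from 0 (shut) to 1 (fully open), set as the call begins (- or left out, the last holds). The fingers move at their own pace and stop on an object; FORCE is the grip in N (left out, the last holds). Time passes only in rows, so rows that repeat a pose let the fingers close. It gives the time, the measured TCP pose, the force, the opening and the grip force at its end, in the units of the state.
- read_state(): the state, without advancing time (a new reading comes with each control period).
- read_camera(name): name is "scene" or "top"; returns a dict with "pixels" (420x560x3 uint8, red, green, blue), "intrinsics" (3x3 intrinsics, pixels), "rvec" (rotation vector, rad) and "tvec" (3), from world to camera coordinates, as OpenCV has them. Camera axes: x right, y down, z forward; pixel columns grow to the right and rows downward; lengths in mm; the calibration is good to about 2 mm. A picture is of the moment at which its call begins. There is no depth.
- ticket.job_done(): hands the job in; it is judged then, once.
The state is a dict: "clock": time; "joints": joint angles; "qvel": joint speeds; "effort": joint torques, N m; "tcp_pos": TCP position; "ee_rot": TCP orientation; "force": force on the tool from outside, world axes, zero at the start; "torque": the same for the moment, N m; "width": opening from 0.0 (shut) to 1.0 (fully open); "gripper_force": force on a finger pad.
Only numpy, scipy, OpenCV 4.12 (cv2) and the standard library are available. Lean on these libraries where they do the work, as an engineer would, in place of code of your own. Each camera call takes 0.05 s, during which the arm holds its last target. There are 200 camera calls.

## Working session

There is one attempt and no reset: what is moved stays moved. The work goes in short steps, Python scripts to look and compute and a shell command to move; the robot and the scene stay as the last step left them, time stands still between calls to the robot, and variables do not carry over. Pictures are saved under pics/ and viewed, at most 10 in all, crops included, and the job is handed in when it is done.

```bash
mkdir -p pics; ls; python3 - <<'E'
from workcell import read_state, read_camera, manip
import cv2
print(read_state(), manip, [ (a,getattr(manip,a)) for a in dir(manip) if a[0]!='_'])
for n in("scene","top"):
    c=read_camera(n); cv2.imwrite(f"pics/{n}0.png",c["pixels"][...,::-1]); print(c["intrinsics"],c["rvec"],c["tvec"])
E
```

```text
pics
{'clock': 0.0, 'joints': array([-1.44750615e+00,  5.28458757e-01,  1.43388406e+00, -3.83188008e-06,
        1.18138767e+00, -1.78502749e-01]), 'qvel': array([-0.0013876 , -0.00100937,  0.00164162, -0.00078517,  0.00023704,
       -0.00016152]), 'effort': array([-1.25143910e-03, -4.40046430e+01, -1.76588684e+01,  6.31138030e-02,
        5.81175741e-02, -1.55154785e-04]), 'tcp_pos': array([ 185.70570886, -596.01821164,  221.58198478]), 'ee_rot': array([ 9.88636040e-01,  1.50325106e-01,  2.77339772e-05, -1.06855667e-03]), 'force': array([-0.08566984,  0.65538257,  0.16243693]), 'torque': array([-0.00090686,  0.00992149, -0.00754173]), 'gripper_force': 0.0, 'width': 1.002343974078847} <Robot object at 0x7f45cab67b60> [('Unreachable', <class 'workcell.Unreachable'>), ('hold_point_z', 18.700000000000003)]
[[403.45978868   0.         273.04577632]
 [  0.         403.45978868 206.09457318]
 [  0.           0.           1.        ]] [ 1.91033279  1.686075   -0.58714016] [ -28.06209339 -415.94435769 1249.99133783]
[[464.47312221   0.         286.93324551]
 [  0.         464.47312221 208.42312684]
 [  0.           0.           1.        ]] [ 2.12324868 -2.05162713  0.25620569] [-73.71018768 655.33933472 873.02147758]
```

View pics/scene0.png

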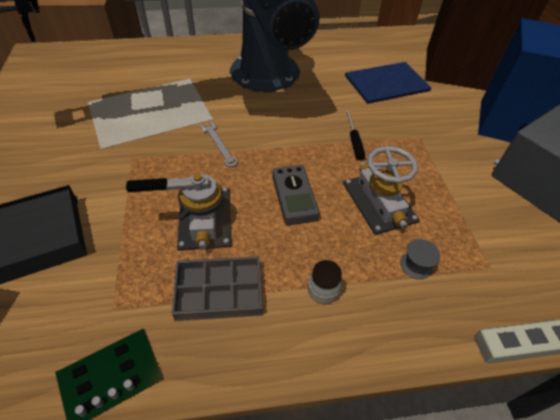

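View pics/top0.png

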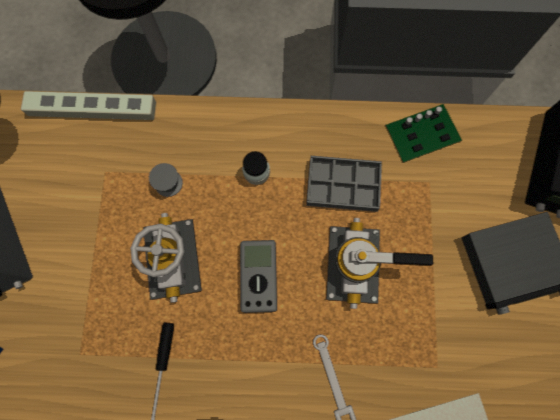

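The lever cock is around (200,188) in scene and (360,258) in top, with the grip pointing left in scene and right in top. I'll enlarge both.

```bash
python3 - <<'E'
import cv2,numpy as np
a=cv2.imread("pics/scene0.png")[160:260,115:248]; b=cv2.imread("pics/top0.png")[205:315,315:448]
cv2.imwrite("pics/c1.png",cv2.resize(a,None,fx=6,fy=6,interpolation=cv2.INTER_CUBIC))
cv2.imwrite("pics/c2.png",cv2.resize(b[:100],None,fx=6,fy=6,interpolation=cv2.INTER_CUBIC))
E
```

```text
(no output)
```

View pics/c1.png

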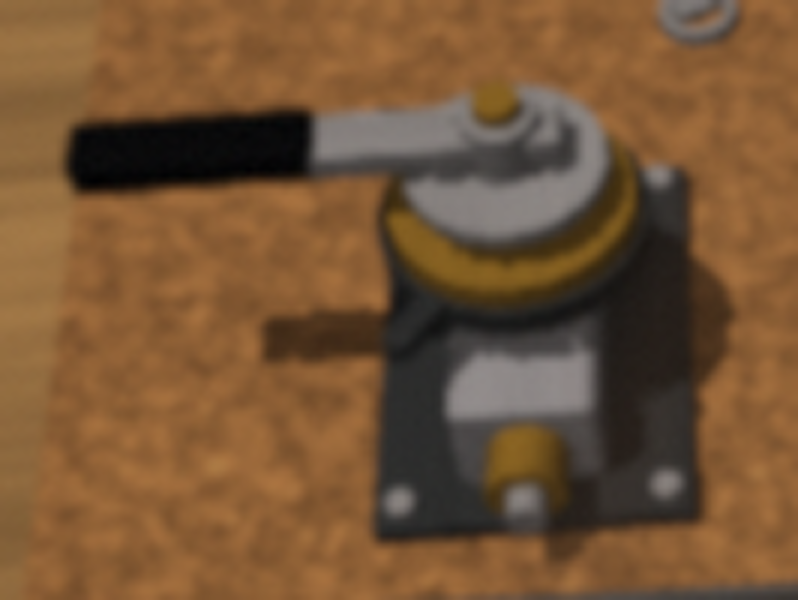

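View pics/c2.png

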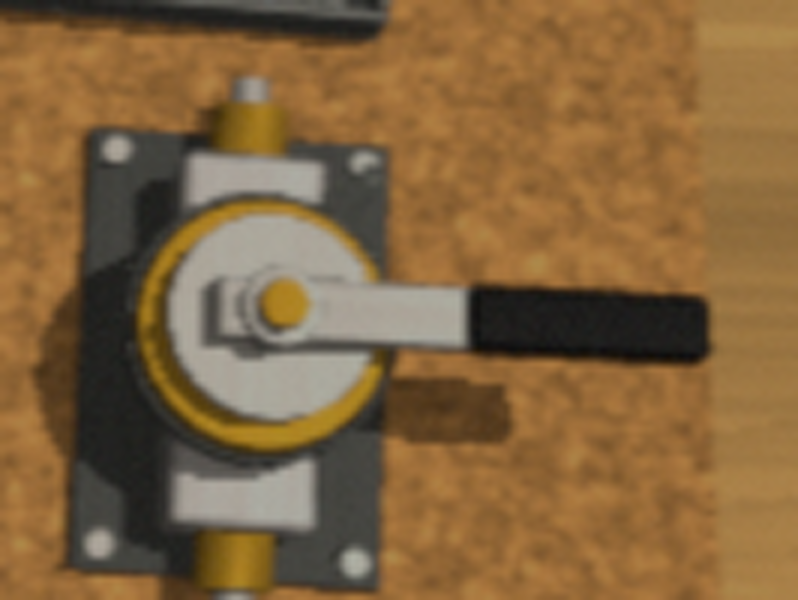

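```bash
cat > h.py <<'E'
import cv2,numpy as np,json,os
from workcell import read_camera
def P(c):
    R=cv2.Rodrigues(np.array(c["rvec"],float))[0]
    return np.array(c["intrinsics"],float),R,np.array(c["tvec"],float)
def pm(c): K,R,t=P(c); return K@np.c_[R,t]
def cams(): return {n:read_camera(n) for n in("scene","top")}
def tri(cs,ps,pt):
    X=cv2.triangulatePoints(pm(cs),pm(ct:=cs_t[0]),np.array(ps,float),np.array(pt,float)) 
    return (X[:3]/X[3]).ravel()
cs_t=[None]
def proj(c,X): 
    q=pm(c)@np.append(X,1); return q[:2]/q[2]
def plane(c,p,z):
    K,R,t=P(c); d=R.T@np.linalg.solve(K,[*p,1]); o=-R.T@t; return o+d*(z-o[2])/d[2]
def px(u,o): return (np.array(u)+.5)/6-.5+o
E
python3 - <<'E'
from h import *
c=cams(); cs_t[0]=c["top"]
so=[115,160]; to=[315,205]
for n,a,b in [("grip",(191,150),(590,323)),("junc",(312,143),(470,318)),("tip",(72,155),(708,328)),("nut",(495,100),(284,303))]:
    a=px(a,so);b=px(b,to); X=tri(c["scene"],a,b); print(n,X.round(1),"top z=118",plane(c["top"],b,118).round(1),"scene",plane(c["scene"],a,118).round(1), np.round(proj(c["scene"],X)-a,1))
print("ptr tip", plane(c["scene"],px((400,342),so),75))
for n in c: K,R,t=P(c[n]); print(n,-R.T@t)
# plate holes
for u in[(116,150),(364,162),(99,543),(355,562)]: print(plane(c["top"],px(u,to),10).round(1))
for u in[(658,177),(399,501),(666,486)]: print(plane(c["scene"],px(u,so),10).round(1))
E
```

```text
grip [ 556.8 -294.7  122.4] top z=118 [ 557.5 -297.   118. ] scene [ 552.9 -294.4  118. ] [-0.8 -0.1]
junc [ 557.2 -256.7  121.5] top z=118 [ 557.8 -258.6  118. ] scene [ 554.2 -255.9  118. ] [-0.8 -0. ]
tip [ 556.2 -331.6  124. ] top z=118 [ 557.2 -334.7  118. ] scene [ 550.8 -332.1  118. ] [-0.8 -0.1]
nut [ 558.  -195.8  134.9] top z=118 [ 560.6 -199.   118. ] scene [ 541.5 -197.   118. ] [-0.4 -0. ]
ptr tip [ 605.37735701 -233.81023741   75.        ]
scene [1109.64935628 -131.00690928  698.42038219]
top [ 423.13129122  -58.91277904 1007.25296255]
[ 631.4 -155.    10. ]
[ 630.1 -245.5   10. ]
[ 489.9 -150.4   10. ]
[ 486.4 -240.5   10. ]
[ 483.6 -148.3   10. ]
[ 622.3 -244.    10. ]
[ 626.8 -153.4   10. ]
```

Scene crop: the grip's centre is at (191,150), its end at (72,155) and the pointer tip at about (400,342). Top crop: the grip's centre is at (590,323) and the nut at (284,303). That puts the axis near (557,-197), the lever heading near -91° and the pointer roughly 0.95 rad open. I'll move above the grip.

```bash
python3 -m creep '{"slide":[[0.9,-0.36,0],[0.9,-0.36,0],[0.9,-0.36,0],[0.9,-0.36,0],[0.9,-0.36,0],[0.9,-0.36,0],[0.9,-0.36,0],[0.9,-0.36,0],[0.9,-0.36,0],[0.9,-0.36,0]],"spin":[-0.397,-0.397,-0.397,-0.397,-0.397,-0.397,-0.397,-0.397,-0.397,-0.397]}' 0.6 20
```

```text
clock: 1.2
tcp_pos: [487.6, -350.9, 222.3]
ee_rot: [0.714, 0.7, -0.0, -0.0]
force: [0.2, 0.7, 0.1]
width: 0.602
gripper_force: 0.0
```

```bash
python3 -m creep '{"slide":[[0.075,0.085,0],[0.15,0.169,0],[0.15,0.169,0.1],[0.15,0.169,0.19],[0.15,0.169,0.19]],"spin":[0,0,0,0,0]}'; python3 - <<'E'
from h import *
c=cams()
a=c["scene"]["pixels"][150:250,100:233,::-1]; b=c["top"]["pixels"][205:305,315:448,::-1]
cv2.imwrite("pics/d.png",cv2.resize(np.vstack([a,b]),None,fx=3,fy=3,interpolation=cv2.INTER_CUBIC))
E
```

```text
clock: 1.7
tcp_pos: [551.8, -291.7, 141.5]
ee_rot: [0.715, 0.699, -0.001, -0.006]
force: [-0.4, 1.5, 0.4]
width: 0.6
gripper_force: 0.0
```

View pics/d.png

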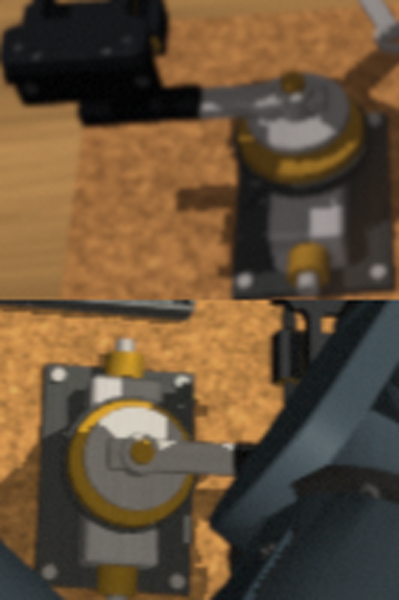

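The gripper is above the grip. In the scene part the fingers are around (60,60), on either side of the black bar. Next I descend and close gently.

```bash
python3 -m creep '{"slide":[[0,0,0],[0,0,0.05],[0,0,0.105],[0,0,0.105],[0,0,0.105]],"spin":[0,0,0,0,0]}'; python3 -m creep '{"slide":[[0,0,0],[0,0,0],[0,0,0],[0,0,0],[0,0,0]],"spin":[0,0,0,0,0]}' 0.1 20
```

```text
clock: 2.3
tcp_pos: [556.3, -294.6, 106.2]
ee_rot: [0.715, 0.699, 0.0, 0.001]
force: [-0.0, 0.1, 0.2]
width: 0.601
gripper_force: 0.0
clock: 2.8
tcp_pos: [555.7, -293.8, 104.8]
ee_rot: [0.715, 0.699, -0.0, 0.0]
force: [0.6, -0.1, 0.6]
width: 0.254
gripper_force: 20.0
```

```bash
python3 -m creep '{"slide":[[0,0,0],[0,0,0.005],[0,0,0.01],[0,0,0.015],[0,0,0.02],[0,0,0.023],[0,0,0.023],[0,0,0.023]],"spin":[0,0,0,0,0,0,0,0]}' 0.1 45; python3 -c "
from workcell import read_state as r;s=r();print(s['tcp_pos'],s['force'],s['torque'])"
```

```text
clock: 3.6
tcp_pos: [556.0, -294.6, 96.9]
ee_rot: [0.715, 0.699, -0.0, 0.001]
force: [-2.3, -0.7, 9.8]
width: 0.246
gripper_force: 45.0
[ 556.00794082 -294.57311199   96.85558979] [-2.25329298 -0.72528463  9.77680072] [0.23477786 0.30594377 0.11098902]
```

```bash
python3 -m creep '{"slide":[[0,0,0.005],[0,0,0.01],[0,0,0.01],[0,0,0.01]],"spin":[0,0,0,0]}'; python3 -c "
from workcell import read_state as r;s=r();print(s['tcp_pos'],s['force'],s['torque'])"
```

```text
clock: 4.0
tcp_pos: [556.2, -295.1, 93.5]
ee_rot: [0.715, 0.7, -0.0, 0.002]
force: [-2.1, -1.1, 12.0]
width: 0.25
gripper_force: 45.0
[ 556.18335829 -295.0557532    93.46213108] [-2.1397266  -1.12598883 12.04453864] [0.03910184 0.37072413 0.16668885]
```

```bash
python3 -m creep '{"slide":[[0,0,0.004],[0,0.006,0.004],[0.0003,0.0121,0.004],[0.0007,0.018,0.004],[0.0012,0.0242,0.004],[0.0012,0.0242,0.004]],"spin":[0,-0.008,-0.0159,-0.024,-0.0318,-0.0318]}'; python3 -c "
from workcell import read_state as r;s=r();print(s['tcp_pos'],s['force'],s['torque'])"
```

```text
clock: 4.6
tcp_pos: [566.5, -295.1, 92.6]
ee_rot: [0.678, 0.735, -0.0, 0.002]
force: [-3.0, -0.8, 14.5]
width: 0.252
gripper_force: 45.0
[ 566.51238547 -295.09473458   92.56839508] [-2.96131931 -0.75867072 14.51090092] [0.11162801 0.34170656 0.27101681]
```

```bash
python3 -m creep '{"slide":[[0.0006,0.017,0],[0.0024,0.0338,0],[0.0053,0.0506,0],[0.0095,0.067,0],[0.0147,0.0832,0],[0.0211,0.0989,0],[0.0286,0.1141,0],[0.0286,0.1141,0]],"spin":[-0.0223,-0.0446,-0.0668,-0.0891,-0.1114,-0.1337,-0.156,-0.156]}'; python3 -c "
from workcell import read_state as r;s=r();print(s['tcp_pos'],s['force'],s['torque'])"
```

```text
clock: 5.4
tcp_pos: [611.9, -279.3, 92.7]
ee_rot: [0.479, 0.878, -0.0, 0.002]
force: [-0.2, 0.2, 13.6]
width: 0.248
gripper_force: 45.0
[ 611.89988305 -279.27078671   92.66991633] [-0.15235646  0.18679578 13.5756548 ] [0.26167029 0.17214921 0.20966172]
```

```bash
python3 -m creep '{"slide":[[0,0,-0.012],[0,0,-0.024],[0,0,-0.035],[0.0024,0.0338,-0.036],[0.0053,0.0506,-0.036],[0.0095,0.067,-0.036],[0.0147,0.0832,-0.036],[0.0211,0.0989,-0.036],[0.0286,0.1141,-0.036],[0.0286,0.1141,-0.036]],"spin":[0,0,0,-0.0446,-0.0668,-0.0891,-0.1114,-0.1337,-0.156,-0.156]}'; python3 -c "
from workcell import read_state as r;s=r();print(s['tcp_pos'],s['force'],s['torque'])"
```

```text
clock: 6.4
tcp_pos: [643.0, -243.9, 104.0]
ee_rot: [0.253, 0.967, -0.0, 0.001]
force: [2.6, 0.5, 1.3]
width: 0.243
gripper_force: 45.0
[ 643.04572338 -243.86653421  104.00079795] [2.61500479 0.53427721 1.30649133] [ 0.05819718 -0.45145017  0.07019145]
```

```bash
cat > chk.py <<'E'
import sys,numpy as np
from workcell import read_state
s=read_state(); q=s["ee_rot"]; th=2*np.arctan2(q[1],q[0]); h=th-np.pi
y=np.array([np.sin(th),-np.cos(th)]); f=s["force"]; p=s["tcp_pos"]
ft=f[:2]@y; M=np.cross(p[:2]-[558.3,-197.5],f[:2])/1000+s["torque"][2]
print("t %.2f lever(deg) tool %.2f pos %.2f  r %.1f Ft %.1f Fz %.1f Mz %.2f Maxis %.2f"%(s["clock"],np.degrees(h),np.degrees(np.arctan2(p[1]+197.5,p[0]-558.3)),np.hypot(p[0]-558.3,p[1]+197.5),ft,f[2],s["torque"][2],M))
sys.exit(abs(ft)>float(sys.argv[1]) if len(sys.argv)>1 else 0)
E
python3 chk.py
C(){ python3 chk.py 6; }
S='python3 -m creep'
python3 -m creep '{"slide":[[0,0.0049,0],[0.0002,0.0097,0]],"spin":[-0.0064,-0.0127]}' >/dev/null; C &&
python3 -m creep '{"slide":[[0,0.0049,0],[0.0002,0.0097,0]],"spin":[-0.0064,-0.0127]}' >/dev/null && C &&
python3 -m creep '{"slide":[[0,0.0049,0],[0.0002,0.0097,0]],"spin":[-0.0064,-0.0127]}' >/dev/null && C &&
python3 -m creep '{"slide":[[0,0.0049,0],[0.0002,0.0097,0]],"spin":[-0.0064,-0.0127]}' >/dev/null && C &&
python3 -m creep '{"slide":[[0,0.0049,0],[0.0002,0.0097,0]],"spin":[-0.0064,-0.0127]}' >/dev/null && C
```

```text
t 6.40 lever(deg) tool -29.31 pos -28.68  r 96.6 Ft 1.7 Fz 1.3 Mz 0.07 Maxis 0.24
t 6.60 lever(deg) tool -27.11 pos -26.82  r 96.5 Ft 1.0 Fz 1.1 Mz -0.20 Maxis -0.10chk.py:5: DeprecationWarning: Arrays of 2-dimensional vectors are deprecated. Use arrays of 3-dimensional vectors instead. (deprecated in NumPy 2.0)
  ft=f[:2]@y; M=np.cross(p[:2]-[558.3,-197.5],f[:2])/1000+s["torque"][2]
chk.py:5: DeprecationWarning: Arrays of 2-dimensional vectors are deprecated. Use arrays of 3-dimensional vectors instead. (deprecated in NumPy 2.0)
  ft=f[:2]@y; M=np.cross(p[:2]-[558.3,-197.5],f[:2])/1000+s["torque"][2]
False
```

```bash
sed -i 's/sys.exit(\(.*\))$/sys.exit(int(\1))/; s/np.cross(p\[:2\]-\[558.3,-197.5\],f\[:2\])/((p[0]-558.3)*f[1]-(p[1]+197.5)*f[0])/' chk.py
C(){ python3 chk.py 6; }
python3 -m creep '{"slide":[[0,0.0049,0],[0.0002,0.0097,0]],"spin":[-0.0064,-0.0127]}' >/dev/null; C &&
python3 -m creep '{"slide":[[0,0.0049,0],[0.0002,0.0097,0]],"spin":[-0.0064,-0.0127]}' >/dev/null && C &&
python3 -m creep '{"slide":[[0,0.0049,0],[0.0002,0.0097,0]],"spin":[-0.0064,-0.0127]}' >/dev/null && C &&
python3 -m creep '{"slide":[[0,0.0049,0],[0.0002,0.0097,0]],"spin":[-0.0064,-0.0127]}' >/dev/null && C &&
python3 -m creep '{"slide":[[0,0.0049,0],[0.0002,0.0097,0]],"spin":[-0.0064,-0.0127]}' >/dev/null && C
```

```text
t 6.80 lever(deg) tool -24.75 pos -24.45  r 96.5 Ft 1.0 Fz 1.0 Mz -0.22 Maxis -0.13
t 7.00 lever(deg) tool -22.43 pos -22.08  r 96.5 Ft 1.3 Fz 1.6 Mz -0.21 Maxis -0.08
t 7.20 lever(deg) tool -20.13 pos -19.77  r 96.5 Ft 0.8 Fz -0.1 Mz -0.19 Maxis -0.11
t 7.40 lever(deg) tool -17.84 pos -17.44  r 96.5 Ft 0.4 Fz 0.7 Mz -0.24 Maxis -0.20
t 7.60 lever(deg) tool -15.56 pos -15.14  r 96.5 Ft 1.5 Fz 1.1 Mz -0.23 Maxis -0.09
```

```bash
sed -i 's/int(abs(ft).*/int(abs(M)>float(sys.argv[1])) if len(sys.argv)>1 else 0)/' chk.py
C(){ python3 chk.py 0.6; }
python3 -m creep '{"slide":[[0,0.0049,0],[0.0002,0.0097,0]],"spin":[-0.0064,-0.0127]}' >/dev/null; C &&
python3 -m creep '{"slide":[[0,0.0049,0],[0.0002,0.0097,0]],"spin":[-0.0064,-0.0127]}' >/dev/null && C &&
python3 -m creep '{"slide":[[0,0.0049,0],[0.0002,0.0097,0]],"spin":[-0.0064,-0.0127]}' >/dev/null && C &&
python3 -m creep '{"slide":[[0,0.0049,0],[0.0002,0.0097,0]],"spin":[-0.0064,-0.0127]}' >/dev/null && C &&
python3 -m creep '{"slide":[[0,0.0049,0],[0.0002,0.0097,0]],"spin":[-0.0064,-0.0127]}' >/dev/null && C &&
python3 -m creep '{"slide":[[0,0.0049,0],[0.0002,0.0097,0]],"spin":[-0.0064,-0.0127]}' >/dev/null && C &&
python3 -m creep '{"slide":[[0,0.0049,0],[0.0002,0.0097,0]],"spin":[-0.0064,-0.0127]}' >/dev/null && C &&
python3 -m creep '{"slide":[[0,0.0049,0],[0.0002,0.0097,0]],"spin":[-0.0064,-0.0127]}' >/dev/null && C
```

```text
t 7.80 lever(deg) tool -13.27 pos -12.85  r 96.6 Ft 0.6 Fz 1.1 Mz -0.18 Maxis -0.13
t 8.00 lever(deg) tool -10.99 pos -10.54  r 96.6 Ft 0.6 Fz 0.7 Mz -0.23 Maxis -0.17
t 8.20 lever(deg) tool -8.72 pos -8.67  r 96.7 Ft -2.6 Fz 1.1 Mz -0.49 Maxis -0.74
```

Contact is at about -8.7° on the lever. I'll build the press up in small steps.

```bash
C(){ python3 chk.py 0.95; }
python3 -m creep '{"slide":[[0,0,0]],"spin":[0]}' >/dev/null; C &&
python3 -m creep '{"slide":[[0,0.0025,0],[0,0.0025,0]],"spin":[-0.0032,-0.0032]}' >/dev/null && C &&
python3 -m creep '{"slide":[[0,0.0025,0],[0,0.0025,0]],"spin":[-0.0032,-0.0032]}' >/dev/null && C
```

```text
t 8.30 lever(deg) tool -8.78 pos -8.64  r 96.6 Ft -2.4 Fz 0.9 Mz -0.35 Maxis -0.59
t 8.50 lever(deg) tool -8.25 pos -8.28  r 96.6 Ft -3.2 Fz 1.2 Mz -0.52 Maxis -0.83
t 8.70 lever(deg) tool -7.71 pos -7.93  r 96.7 Ft -4.1 Fz 0.4 Mz -0.63 Maxis -1.02
```

```bash

python3 -m creep '{"slide":[[0,0.003,0],[0,0.003,0]],"spin":[-0.0032,-0.0032]}' >/dev/null; python3 chk.py 1.35 &&
python3 -m creep '{"slide":[[0,0.003,0],[0,0.003,0]],"spin":[-0.0032,-0.0032]}' >/dev/null && python3 chk.py 1.35
```

```text
t 8.90 lever(deg) tool -7.14 pos -7.63  r 96.6 Ft -4.8 Fz 1.0 Mz -0.70 Maxis -1.16
t 9.10 lever(deg) tool -6.59 pos -7.29  r 96.6 Ft -7.4 Fz 0.5 Mz -0.81 Maxis -1.51
```

```bash
python3 -m creep '{"slide":[[0,0,0],[0,0,0],[0,0,0],[0,0,0]],"spin":[0,0,0,0]}' >/dev/null; python3 chk.py; python3 -m creep '{"slide":[[0,0,0],[0,0,0],[0,0,0],[0,0,0]],"spin":[0,0,0,0]}' >/dev/null; python3 chk.py
```

```text
t 9.50 lever(deg) tool -6.61 pos -7.29  r 96.6 Ft -6.8 Fz 0.9 Mz -0.78 Maxis -1.43
t 9.90 lever(deg) tool -6.61 pos -7.30  r 96.6 Ft -6.9 Fz 0.4 Mz -0.77 Maxis -1.43
```

The stop was held at about 1.3 N·m (≈14 N at the grip) for 0.8 s. I'll relax the press and look at the pointer.

```bash
python3 -m creep '{"slide":[[0,-0.006,0],[0,-0.012,0],[0.0002,-0.025,0],[0.0002,-0.025,0]],"spin":[0.008,0.0165,0.028,0.028]}' >/dev/null; python3 chk.py; python3 - <<'E'
from h import *
c=cams()
a=c["scene"]["pixels"][160:260,125:258,::-1]; b=c["top"]["pixels"][205:305,315:448,::-1]
for n in c: cv2.imwrite(f"pics/{n}1.png",c[n]["pixels"][...,::-1])
cv2.imwrite("pics/e.png",cv2.resize(np.vstack([a[:75],b[:75]]),None,fx=4,fy=4,interpolation=cv2.INTER_CUBIC))
E
```

```text
t 10.30 lever(deg) tool -11.61 pos -11.40  r 96.6 Ft 1.6 Fz 2.4 Mz -0.29 Maxis -0.13
```

View pics/e.png

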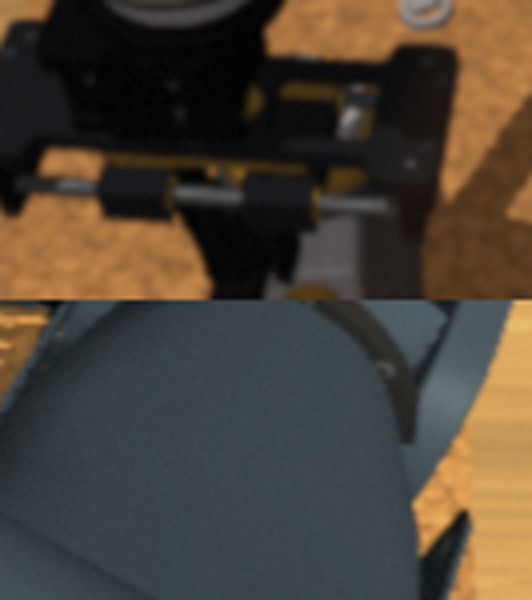

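```bash
python3 -m creep '{"slide":[[0,0,0],[0,0,0],[0,0,0],[0,0,-0.06],[0,0,-0.15],[0,0,-0.25]],"spin":[0,0,0,0,0,0]}' 0.6 ; python3 -m creep '{"slide":[[0.08,-0.1,0],[0.61,-0.8,0],[0.61,-0.8,0],[0.61,-0.8,0],[0.61,-0.8,0],[0.61,-0.8,0],[0.61,-0.8,0],[0.61,-0.8,0],[0.61,-0.8,0]],"spin":[0,0,0,0,0,0,0,0,0]}'; python3 - <<'E'
from h import *
c=cams()
a=c["scene"]["pixels"][160:235,125:258,::-1]; b=c["top"]["pixels"][220:295,315:448,::-1]
for n in c: cv2.imwrite(f"pics/{n}2.png",c[n]["pixels"][...,::-1])
cv2.imwrite("pics/f.png",cv2.resize(np.vstack([a,b]),None,fx=4,fy=4,interpolation=cv2.INTER_CUBIC))
E
```

```text
clock: 11.0
tcp_pos: [650.8, -216.3, 203.0]
ee_rot: [0.1, 0.995, 0.001, -0.003]
force: [1.1, 0.5, -0.6]
width: 0.589
gripper_force: 0.0
clock: 11.9
tcp_pos: [344.7, -485.5, 203.7]
ee_rot: [0.103, 0.995, -0.0, -0.001]
force: [-0.3, -0.7, -0.6]
width: 0.597
gripper_force: 0.0
```

View pics/f.png

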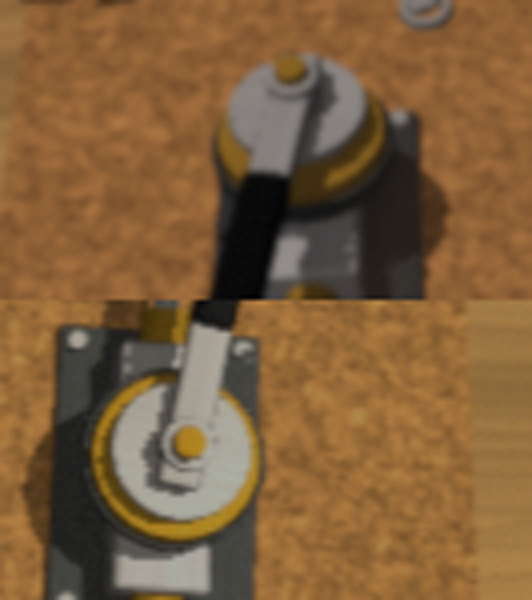

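```bash
python3 - <<'E'
import cv2,numpy as np
s=cv2.imread("pics/scene0.png")[200:225,170:205]; t=cv2.imread("pics/top0.png")[222:257,350:385]; t2=cv2.imread("pics/top2.png")[222:257,350:385]
g=lambda a:(255*np.clip(a/255./.45,0,1)**.6).astype(np.uint8)
f=lambda a,k:cv2.resize(g(a),None,fx=k,fy=k,interpolation=cv2.INTER_CUBIC)
A=f(s,11)  #275x385
B=np.hstack([f(t,9),f(t2,9)]) #315x630
c=np.zeros((590,630,3),np.uint8); c[:275,:385]=A; c[275:,:]=B
cv2.imwrite("pics/g.png",c)
E
```

```text
(no output)
```

View pics/g.png

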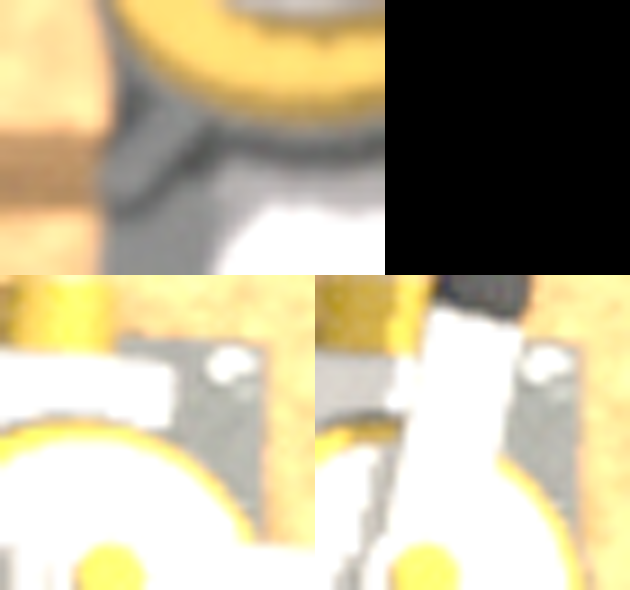

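```bash
python3 - <<'E'
from h import *
from scipy.ndimage import map_coordinates as mc
c=cams(); ax=np.array([558.3,-197.5])
pol=lambda r,d,z:np.array([*(ax+r*np.array([np.cos(np.radians(d)),np.sin(np.radians(d))])),z])
so=[115,160];to=[315,205]
feat=[(98,118,(191,150),(590,323)),(59,118,(312,143),(470,318)),(137,118,(72,155),(708,328)),(0,135,(495,100),(284,303))]
for n,o,k in(("scene",so,2),("top",to,3)):
    D=np.array([px(f[k],o)-proj(c[n],pol(f[0],-91.2,f[1])) for f in feat]); print(n,D.round(1).tolist()); sh=D.mean(0)
    g=cv2.cvtColor(cv2.imread(f"pics/{n}0.png"),cv2.COLOR_BGR2GRAY).astype(float)
    for rs in((48,53),(53,58),(58,63),(63,68),(68,72),(73,77)):
        row=[]
        for d in range(-64,-14,2):
            p=np.array([proj(c[n],pol(r,d,77))+sh for r in np.linspace(*rs,6)]); row.append(int(mc(g,[p[:,1],p[:,0]],order=1).mean()))
        print(rs,row)
E
```

```text
scene [[0.7, -1.3], [0.3, -1.1], [1.5, -1.9], [1.3, -0.2]]
(48, 53) [97, 95, 90, 83, 73, 58, 43, 31, 26, 28, 34, 39, 41, 42, 40, 34, 26, 21, 22, 26, 32, 38, 40, 40, 40]
(53, 58) [106, 109, 112, 114, 113, 107, 93, 71, 46, 32, 32, 38, 41, 42, 39, 33, 25, 22, 25, 32, 43, 55, 60, 61, 64]
(58, 63) [108, 108, 108, 107, 99, 88, 78, 67, 54, 44, 40, 41, 42, 43, 41, 33, 27, 30, 37, 42, 46, 53, 58, 64, 72]
(63, 68) [111, 107, 101, 90, 75, 62, 55, 53, 51, 50, 49, 47, 44, 41, 36, 30, 29, 34, 41, 44, 44, 46, 53, 68, 91]
(68, 72) [102, 94, 81, 66, 57, 54, 52, 50, 49, 49, 48, 49, 53, 52, 41, 34, 36, 40, 43, 44, 43, 44, 50, 75, 112]
(73, 77) [95, 78, 62, 58, 55, 50, 47, 46, 48, 53, 62, 79, 95, 97, 82, 59, 46, 44, 44, 44, 44, 44, 47, 74, 119]
top [[0.8, -0.6], [1.1, -0.3], [0.1, -0.9], [-0.6, 0.2]]
(48, 53) [101, 96, 92, 87, 84, 79, 74, 69, 68, 68, 68, 67, 65, 64, 65, 66, 65, 65, 68, 77, 107, 140, 159, 166, 168]
(53, 58) [118, 114, 113, 111, 111, 109, 102, 93, 80, 72, 69, 69, 65, 64, 66, 67, 66, 65, 68, 70, 84, 114, 144, 159, 159]
(58, 63) [119, 112, 109, 112, 117, 116, 115, 113, 106, 93, 82, 74, 68, 70, 73, 71, 76, 81, 74, 68, 69, 77, 90, 94, 91]
(63, 68) [120, 113, 115, 115, 108, 103, 109, 112, 111, 114, 112, 98, 84, 79, 79, 91, 124, 139, 107, 74, 70, 72, 73, 78, 86]
(68, 72) [116, 115, 115, 109, 104, 104, 108, 109, 104, 109, 114, 112, 106, 91, 85, 107, 122, 112, 93, 89, 99, 104, 104, 106, 108]
(73, 77) [121, 125, 118, 103, 101, 107, 109, 109, 112, 123, 128, 122, 118, 112, 99, 95, 108, 111, 108, 112, 112, 115, 116, 121, 119]
```

Scene panel: the pointer band's centreline runs from about (177,125) to (118,196). Unwrapped, its heading is about -38.7°, or ≈0.92 rad open. I'll go back and take the lever again.

```bash
python3 -m creep '{"slide":[[-0.08,0.1,0],[-0.61,0.8,0],[-0.61,0.8,0],[-0.61,0.8,0],[-0.61,0.8,0],[-0.61,0.8,0],[-0.61,0.8,0],[-0.61,0.8,0],[-0.61,0.8,0],[-0.61,0.8,0]],"spin":[0,0,0,0,0,0,0,0,0,0]}' 0.6; python3 chk.py; python3 -m creep '{"slide":[[0,0,0],[0,0,0.08],[0,0,0.16],[0,0,0.21],[0,0,0.25],[0,0,0.25],[0,0,0.25]],"spin":[0,0,0,0,0,0,0]}' 0.6; python3 chk.py;  python3 -m creep '{"slide":[[0,0,0],[0,0,0],[0,0,0],[0,0,0],[0,0,0]],"spin":[0,0,0,0,0]}' 0.1 30; python3 chk.py
```

```text
clock: 13.1
tcp_pos: [653.7, -213.2, 203.6]
ee_rot: [0.097, 0.995, 0.0, -0.001]
force: [-0.4, 0.2, -0.5]
width: 0.6
gripper_force: 0.0
t 13.10 lever(deg) tool -11.18 pos -9.35  r 96.7 Ft 0.1 Fz -0.5 Mz -0.02 Maxis -0.01
clock: 13.8
tcp_pos: [652.8, -217.9, 104.7]
ee_rot: [0.101, 0.995, -0.0, 0.0]
force: [0.2, 0.4, 0.7]
width: 0.603
gripper_force: 0.0
t 13.80 lever(deg) tool -11.59 pos -12.19  r 96.7 Ft 0.4 Fz 0.7 Mz -0.04 Maxis 0.01
clock: 14.3
tcp_pos: [653.2, -216.7, 104.5]
ee_rot: [0.101, 0.995, 0.0, 0.0]
force: [0.1, 1.8, 0.5]
width: 0.246
gripper_force: 30.0
t 14.30 lever(deg) tool -11.54 pos -11.46  r 96.9 Ft 1.8 Fz 0.5 Mz -0.06 Maxis 0.11
```

```bash
python3 -m creep '{"slide":[[0.0008,-0.0194,0],[0.0031,-0.0386,0],[0.007,-0.0576,0],[0.0123,-0.0763,0],[0.0191,-0.0944,0],[0.0268,-0.1109,0],[0.0268,-0.1109,0],[0.0268,-0.1109,0]],"spin":[0.0255,0.0509,0.0764,0.1019,0.1273,0.1512,0.1512,0.1512]}' >/dev/null; python3 chk.py
python3 -m creep '{"slide":[[0,0,0],[0,0,0],[0,0,0],[0,0,0],[0,0,-0.06],[0,0,-0.15],[0,0,-0.25]],"spin":[0,0,0,0,0,0,0]}' 0.5; 
python3 -m creep '{"slide":[[0.35,-0.94,0],[0.35,-0.94,0],[0.35,-0.94,0],[0.35,-0.94,0],[0.35,-0.94,0],[0.35,-0.94,0],[0.35,-0.94,0],[0.35,-0.94,0],[0.35,-0.94,0]],"spin":[0,0,0,0,0,0,0,0,0]}'
python3 - <<'E'
from h import *
c=cams()
for n in c: cv2.imwrite(f"pics/{n}3.png",c[n]["pixels"][...,::-1])
a=c["scene"]["pixels"][165:240,140:230,::-1]; 
cv2.imwrite("pics/i.png",cv2.resize((255*np.clip(a/255./.7,0,1)**.6).astype(np.uint8),None,fx=8,fy=8,interpolation=cv2.INTER_CUBIC))
E
```

```text
t 15.10 lever(deg) tool -38.68 pos -38.88  r 96.7 Ft -0.4 Fz 1.2 Mz -0.11 Maxis -0.15
clock: 15.8
tcp_pos: [632.8, -257.8, 203.8]
ee_rot: [0.332, 0.943, 0.0, -0.002]
force: [0.7, -0.3, 0.2]
width: 0.5
gripper_force: 0.0
clock: 16.7
tcp_pos: [284.4, -467.7, 204.5]
ee_rot: [0.335, 0.942, -0.001, -0.0]
force: [0.9, 0.1, -0.5]
width: 0.503
gripper_force: 0.0
```

View pics/i.png

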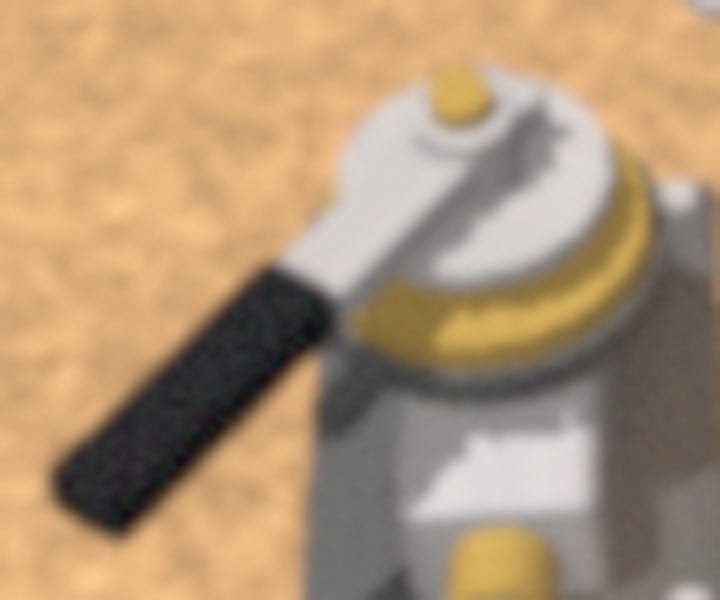

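```bash
python3 - <<'E'
from h import *
from scipy.ndimage import map_coordinates as mc
c=cams(); ax=np.array([558.3,-197.5])
def pol(r,d,z,w=0):
    d=np.radians(d); return np.array([*(ax+r*np.array([np.cos(d),np.sin(d)])+w*np.array([-np.sin(d),np.cos(d)])),z])
S={}
for n in("scene","top"):
  for k,d in((0,-91.2),(2,-11.55),(3,-38.75)):
    g=cv2.cvtColor(cv2.imread(f"pics/{n}{k}.png"),cv2.COLOR_BGR2GRAY)
    m=np.zeros_like(g); q=np.array([proj(c[n],pol(r,d,z,w)) for r in(59,137) for w in(-11,11) for z in(110,126)])
    up=16; cv2.fillConvexPoly(m,cv2.convexHull(np.round(q).astype(np.int32)),255)
    M=np.zeros((g.shape[0]*4,g.shape[1]*4),np.uint8); cv2.fillConvexPoly(M,cv2.convexHull(np.round(q*4+1.5).astype(np.int32)),255)
    roi=cv2.dilate(m,np.ones((9,9)))>0
    b=(g<32)&roi; lab,st,cen=cv2.connectedComponentsWithStats(b.astype(np.uint8))[1:]
    i=1+st[1:,4].argmax(); bb=lab==i
    def stat(I,s):
        mo=cv2.moments(I.astype(np.uint8),True); return (mo["m10"]/mo["m00"]+.5)/s-.5,(mo["m01"]/mo["m00"]+.5)/s-.5,np.degrees(.5*np.arctan2(2*mo["mu11"],mo["mu20"]-mo["mu02"])),mo["m00"]/s/s
    A,B=np.array(stat(bb,1)),np.array(stat(M>0,4)); S[n,k]=A[:2]-B[:2]; print(n,k,"obs-pred",(A-B).round(2),"area",A[3],B[3].round(1))
g=cv2.cvtColor(cv2.imread("pics/scene0.png"),cv2.COLOR_BGR2GRAY).astype(float)
for sh in(S["scene",3],S["scene",0]):
  best=[]
  for d in np.arange(-50,-28,.5):
    # both long edges, 1.5mm inside minus 2mm outside
    R=np.linspace(50,66,12); f=lambda w:mc(g,np.array([proj(c["scene"],pol(r,d,77,w))+sh for r in R]).T[::-1],order=1).mean()
    best.append((round(f(3)-f(8)+0,1),round(f(-3)-f(-8),1),d))
  print([(d,round(a,0),round(b,0)) for a,b,d in best][::2])
  for rs in((48,52),(52,56),(56,60),(60,64),(64,68)):
    row=[int(np.mean([mc(g,np.array([proj(c["scene"],pol(r,-38.75,77,w))+sh for r in np.linspace(*rs,6)]).T[::-1],order=1).mean()])) for w in range(-12,13)]
    print(rs,row)
E
```

```text
scene 0 obs-pred [ 7.7000e-01 -1.1100e+00  1.0000e-01 -2.1219e+02] area 398.0 610.2
scene 2 obs-pred [   1.07   -1.89    2.74 -110.  ] area 489.0 599.0
scene 3 obs-pred [   2.82   -1.95    7.49 -159.44] area 509.0 668.4
top 0 obs-pred [  -0.25   -0.29   -0.38 -180.69] area 371.0 551.7
top 2 obs-pred [   0.17   -1.18    0.98 -140.94] area 368.0 508.9
top 3 obs-pred [   0.47   -0.68    1.74 -143.94] area 336.0 479.9
[(np.float64(-50.0), np.float64(-6.0), np.float64(-28.0)), (np.float64(-49.0), np.float64(-6.0), np.float64(-31.0)), (np.float64(-48.0), np.float64(-5.0), np.float64(-33.0)), (np.float64(-47.0), np.float64(-3.0), np.float64(-34.0)), (np.float64(-46.0), np.float64(-0.0), np.float64(-34.0)), (np.float64(-45.0), np.float64(4.0), np.float64(-30.0)), (np.float64(-44.0), np.float64(8.0), np.float64(-25.0)), (np.float64(-43.0), np.float64(13.0), np.float64(-16.0)), (np.float64(-42.0), np.float64(16.0), np.float64(-7.0)), (np.float64(-41.0), np.float64(17.0), np.float64(0.0)), (np.float64(-40.0), np.float64(14.0), np.float64(6.0)), (np.float64(-39.0), np.float64(8.0), np.float64(8.
[... 2245 characters left out ...]
oat64(-16.0), np.float64(-8.0)), (np.float64(-30.0), np.float64(-16.0), np.float64(-12.0)), (np.float64(-29.0), np.float64(-16.0), np.float64(-14.0))]
(48, 52) [58, 44, 34, 28, 25, 25, 28, 31, 35, 38, 40, 41, 41, 42, 41, 39, 36, 31, 27, 24, 21, 21, 22, 24, 28]
(52, 56) [92, 79, 63, 49, 38, 31, 29, 31, 34, 37, 39, 41, 42, 42, 41, 39, 36, 32, 27, 23, 21, 21, 23, 26, 30]
(56, 60) [78, 72, 63, 54, 46, 40, 36, 36, 37, 39, 40, 41, 42, 43, 42, 40, 37, 33, 29, 26, 26, 28, 31, 34, 37]
(60, 64) [56, 54, 53, 51, 50, 48, 46, 45, 44, 43, 43, 43, 43, 43, 43, 41, 39, 35, 31, 28, 27, 29, 33, 37, 40]
(64, 68) [51, 51, 51, 50, 50, 49, 49, 49, 48, 46, 45, 43, 42, 40, 38, 36, 34, 31, 29, 28, 29, 32, 34, 37, 40]
```

```bash
cat > fit.py <<'E'
from h import *
from scipy.optimize import minimize
ax=np.array([558.3,-197.5])
def pol(r,d,z,w=0):
    d=np.radians(d); return np.array([*(ax+r*np.array([np.cos(d),np.sin(d)])+w*np.array([-np.sin(d),np.cos(d)])),z])
def fit(c,n,k,d0):
    g=cv2.GaussianBlur(cv2.cvtColor(cv2.imread(f"pics/{n}{k}.png"),cv2.COLOR_BGR2GRAY),(0,0),.7).astype(float)
    I=np.clip((75-g)/45,0,1)
    def hull(d,s): 
        q=np.array([proj(c[n],pol(r,d,z,w)) for r in(59,137) for w in(-11,11) for z in(110,126)])+s
        return cv2.convexHull(np.round((q*8+3.5)).astype(np.int32))
    cen=proj(c[n],pol(98,d0,118)).astype(int); x0,y0=cen-34
    I=I[y0:y0+68,x0:x0+68]
    def ren(p):
        M=np.zeros((544,544),np.uint8); h=hull(p[0],np.array(p[1:3])-[x0,y0]); cv2.fillConvexPoly(M,h,255)
        return cv2.GaussianBlur(cv2.resize(M,(68,68),interpolation=cv2.INTER_AREA),(0,0),.9)/255.
    W=cv2.dilate((ren((d0,0,0))>.5).astype(np.uint8),np.ones((9,9)))
    f=lambda p:(W*(I-ren(p))**2).sum()
    r=min((minimize(f,[d0+a,u,v],method="Nelder-Mead",options=dict(initial_simplex=np.array([[d0+a,u,v],[d0+a+3,u,v],[d0+a,u+1,v],[d0+a,u,v+1]]))) for a in(-3,0,3) for u in (0,1.5) for v in(0,-1.5)),key=lambda r:r.fun)
    print(n,k,d0,"->",r.x.round(2),round(r.fun,1),round(f([d0,0,0]),1),"dark",I[W>0].sum().round(),ren(r.x).sum().round())
    return r.x
if __name__=="__main__":
    c=cams()
    for n in("scene","top"):
        for k,d in((0,-91.2),(2,-11.55),(3,-38.75)): fit(c,n,k,d)
E
python3 fit.py
```

```text
scene 0 -91.2 -> [-92.98   0.87  -0.18] 73.5 97.4 dark 455.0 598.0
scene 2 -11.55 -> [-10.08  -1.23  -0.37] 95.9 101.8 dark 654.0 582.0
scene 3 -38.75 -> [-43.94   5.64   0.36] 103.1 131.7 dark 586.0 663.0
top 0 -91.2 -> [-90.22   0.11   0.67] 54.7 61.3 dark 425.0 542.0
top 2 -11.55 -> [-10.66   1.1   -2.22] 41.9 71.6 dark 456.0 494.0
top 3 -38.75 -> [-40.32  -0.5   -1.22] 49.3 53.4 dark 394.0 470.0
```

```bash
cat > edge.py <<'E'
from h import *
from fit import pol
from scipy.ndimage import map_coordinates as mc
import sys
def edge(c,n,k,d,side,z,r0=64,r1=132):
    g=cv2.cvtColor(cv2.imread(f"pics/{n}{k}.png"),cv2.COLOR_BGR2GRAY).astype(float)
    R=np.arange(r0,r1,2.); O=np.arange(-9,9.1,.25); out=[]
    for r in R:
        p=np.array([proj(c[n],pol(r,d,z,side*(11+o))) for o in O]); v=mc(g,[p[:,1],p[:,0]],order=1)
        dv=np.convolve(v,np.r_[np.ones(8),-np.ones(8)]/8,"same"); dv[:8]=0; dv[-8:]=0
        out.append(O[dv.argmax()]*side)
    out=np.array(out); b=np.polyfit(R,out,1)
    for _ in range(4):
        e=np.abs(out-np.polyval(b,R)); m=e<max(.8,1.5*np.median(e)); b=np.polyfit(R[m],out[m],1)
    return round(d+np.degrees(b[0]),2),round(np.polyval(b,98),2),m.sum(),round(np.std((out-np.polyval(b,R))[m]),2)
if __name__=="__main__":
    c=cams()
    for n in("scene","top"):
        for k,d in((0,-91.2),(2,-11.55),(3,-38.75)):
            print(n,k,d,[(s,z,edge(c,n,k,d,s,z)) for s in(-1,1) for z in(126,110)])
E
python3 edge.py
```

```text
scene 0 -91.2 [(-1, 126, (np.float64(-90.3), np.float64(0.08), np.int64(27), np.float64(0.43))), (-1, 110, (np.float64(-88.03), np.float64(5.5), np.int64(21), np.float64(0.7))), (1, 126, (np.float64(-91.2), np.float64(7.0), np.int64(33), np.float64(0.0))), (1, 110, (np.float64(-91.19), np.float64(-5.75), np.int64(30), np.float64(0.42)))]
scene 2 -11.55 [(-1, 126, (np.float64(-2.6), np.float64(-2.39), np.int64(30), np.float64(0.34))), (-1, 110, (np.float64(-5.25), np.float64(-5.23), np.int64(25), np.float64(0.38))), (1, 126, (np.float64(-11.97), np.float64(3.5), np.int64(32), np.float64(0.26))), (1, 110, (np.float64(-11.68), np.float64(-1.0), np.int64(33), np.float64(0.3)))]
scene 3 -38.75 [(-1, 126, (np.float64(-38.95), np.float64(1.25), np.int64(34), np.float64(0.22))), (-1, 110, (np.float64(-38.75), np.float64(-7.0), np.int64(33), np.float64(0.0))), (1, 126, (np.float64(-38.81), np.float64(6.7), np.int64(33), np.float64(0.26))), (1, 110, (np.float64(-38.88), np.float64(-3.84), np.int64(33), np.float64(0.25)))]
top 0 -91.2 [(-1, 126, (np.float64(-90.68), np.float64(-1.07), np.int64(
[... 263 characters left out ...]
(0.26)))]
top 2 -11.55 [(-1, 126, (np.float64(-12.4), np.float64(0.14), np.int64(30), np.float64(0.27))), (-1, 110, (np.float64(-12.58), np.float64(-1.85), np.int64(29), np.float64(0.31))), (1, 126, (np.float64(-11.91), np.float64(0.44), np.int64(32), np.float64(0.25))), (1, 110, (np.float64(-12.07), np.float64(-1.27), np.int64(33), np.float64(0.33)))]
top 3 -38.75 [(-1, 126, (np.float64(-39.29), np.float64(-0.17), np.int64(34), np.float64(0.2))), (-1, 110, (np.float64(-39.14), np.float64(-0.73), np.int64(34), np.float64(0.2))), (1, 126, (np.float64(-39.14), np.float64(-0.48), np.int64(34), np.float64(0.19))), (1, 110, (np.float64(-39.25), np.float64(-0.67), np.int64(33), np.float64(0.24)))]
```

```bash
python3 - <<'E'
from h import *
from fit import pol
from scipy.ndimage import map_coordinates as mc
c=cams()
for k in(0,3):
  g=cv2.cvtColor(cv2.imread(f"pics/scene{k}.png"),cv2.COLOR_BGR2GRAY).astype(float)
  for z in (77,):
   for r in range(46,78,3):
    W=np.arange(-12,13)
    print(k,r,[int(np.mean([mc(g,np.array(proj(c["scene"],pol(r+q,-38.95,z,w-1.3)))[::-1,None],order=1)[0] for q in(-1,0,1)])) for w in W])
X=pol(55,-38.95,77);print("px per mm normal",proj(c["scene"],pol(55,-38.95,77,1))-proj(c["scene"],X),"radial",proj(c["scene"],pol(56,-38.95,77))-proj(c["scene"],X))
E
```

```text
0 46 [58, 45, 35, 28, 24, 24, 26, 29, 32, 36, 39, 40, 41, 42, 42, 41, 39, 36, 31, 27, 24, 21, 21, 23, 24]
0 49 [91, 78, 62, 47, 35, 28, 26, 27, 30, 34, 37, 39, 41, 41, 42, 41, 39, 35, 31, 26, 23, 20, 20, 21, 24]
0 52 [104, 95, 83, 69, 54, 41, 34, 31, 32, 35, 37, 39, 41, 42, 42, 41, 39, 36, 32, 27, 24, 22, 22, 24, 27]
0 55 [84, 78, 71, 63, 55, 46, 39, 36, 35, 36, 39, 40, 41, 42, 42, 42, 40, 37, 33, 29, 26, 26, 28, 31, 34]
0 58 [60, 58, 56, 54, 51, 48, 45, 43, 42, 42, 42, 42, 43, 43, 43, 43, 42, 39, 35, 31, 27, 27, 29, 33, 37]
0 61 [52, 52, 52, 52, 51, 51, 50, 49, 48, 47, 45, 44, 43, 43, 42, 41, 39, 37, 34, 30, 28, 28, 30, 33, 37]
0 64 [51, 50, 50, 50, 50, 49, 49, 49, 49, 48, 47, 45, 44, 42, 40, 37, 34, 32, 30, 29, 28, 30, 32, 35, 38]
0 67 [49, 49, 49, 48, 48, 48, 47, 47, 48, 48, 50, 51, 53, 53, 52, 49, 44, 39, 35, 34, 35, 36, 38, 39, 41]
0 70 [47, 48, 48, 49, 49, 50, 51, 54, 57, 62, 68, 74, 78, 81, 81, 79, 73, 66, 58, 52, 47, 44, 43, 44, 44]
0 73 [49, 51, 53, 56, 59, 64, 70, 75, 82, 89, 96, 101, 105, 106, 105, 102, 97, 90, 82, 74, 64, 57, 51, 47, 45]
0 76 [59, 64, 69, 74, 79, 84, 89, 
[... 648 characters left out ...]
, 94, 84, 71, 57, 44, 34, 27, 22, 21, 20, 19, 19, 19, 21, 25, 30, 34, 37]
3 64 [70, 83, 93, 99, 101, 102, 101, 101, 98, 91, 82, 72, 60, 48, 39, 31, 26, 23, 23, 23, 25, 28, 32, 36, 39]
3 67 [68, 81, 91, 96, 98, 98, 97, 97, 97, 96, 93, 90, 85, 78, 69, 58, 48, 40, 34, 33, 35, 36, 38, 40, 42]
3 70 [66, 79, 89, 95, 97, 96, 95, 95, 95, 97, 98, 99, 99, 98, 94, 87, 78, 68, 59, 52, 47, 44, 43, 43, 43]
3 73 [65, 78, 88, 94, 98, 99, 100, 100, 102, 105, 107, 110, 111, 110, 108, 104, 99, 91, 83, 74, 65, 57, 51, 47, 45]
3 76 [64, 77, 87, 93, 97, 99, 100, 102, 105, 108, 111, 112, 113, 112, 110, 107, 103, 99, 95, 89, 82, 75, 67, 58, 52]
px per mm normal [0.39925907 0.21386059] radial [-0.3303288  0.3387816]
```

```bash
python3 - <<'E'
from h import *
from fit import pol
c=cams()["scene"]
for R,z in((34,90),(34,100),(42,88),(42,77)):
    q=np.array([proj({**c},pol(R,d,z)) for d in range(0,360,2)]); print(R,z,q[:,0].min().round(2),q[:,0].max().round(2),"mid",((q[:,0].min()+q[:,0].max())/2).round(2),"rows",q[q[:,0].argmin(),1].round(1),q[q[:,0].argmax(),1].round(1), q[:,1].max().round(1))
im=cv2.imread("pics/scene3.png").astype(int); im2=cv2.imread("pics/scene2.png").astype(int)
for v in(182,184,186,188,190): print(v,"L",im[v,176:190].sum(1)//3,"R",im[v,212:226].sum(1)//3)
print("s2")
for v in(184,187,190,193,196): print(v,"L",im2[v,174:190,2],"R",im2[v,212:228,2])
E
```

```text
34 90 181.54 215.75 mid 198.65 rows 193.4 191.0 205.0
34 100 180.75 215.3 mid 198.02 rows 190.1 187.6 201.7
42 88 177.64 219.83 mid 198.74 rows 195.0 191.4 208.8
42 77 178.54 220.28 mid 199.41 rows 198.0 195.0 212.4
182 L [102  98  93  94 100 107 112 116 122 128 130 130 130 129] R [131 133 129 114  93  91  99 101  96  91  92  93  97 103]
184 L [106 100  95  96 104 111 120 127 129 129 128 128 127 127] R [135 135 130 111  82  72  76  82  89  89  87  86  90  93]
186 L [ 97  93  96 101 106 112 121 128 131 131 129 128 128 128] R [135 135 132 117  86  60  63  66  63  81  96  99  98  96]
188 L [ 95  91  92  91  92 102 115 125 128 128 128 128 127 127] R [135 133 125 100  65  48  49  58  58  60  88 116 126 123]
190 L [ 96  94  90  85  87 101 115 125 128 128 127 128 129 130] R [132 126 103  72  49  44  50  61  62  49  63  90 106 105]
s2
184 L [155 158 157 147 139 142 152 157 152 143 140 138 137 139 138 137] R [140 140 137 121 103 104 113 118 128 131 129 128 131 138 148 153]
187 L [157 150 140 134 137 142 143 142 137 136 135 135 135 137 136 135] R [139 139 133 113  84  76  97 104  88  99 128 140 139 135 127 120]
190 L [141 144 143 136 131 122 122 128 124 125 134 136 136 136 135 134] R [136 127 104  74  62  65  77  95  92  62  66  93 111 109  87  64]
193 L [138 143 143 135 113 109 127 133 128 122 125 132 134 133 129 127] R [ 96  72  59  63  65  71  89 108  94  56  40  45  53  52  53  52]
196 L [133 138 139 118  86  96 125 134 134 130 124 113 110 116 124 130] R [ 63  65  68  74  91 111 118 100  66  49  42  41  46  50  53  52]
```

The edge fits put the lever at -38.95°. The pointer estimate, with the camera shift corrected, is about -38.0 to -38.2°. I'll nudge the lever by +0.85°.

```bash
python3 -m creep '{"slide":[[-0.35,0.94,0],[-0.35,0.94,0],[-0.35,0.94,0],[-0.35,0.94,0],[-0.35,0.94,0],[-0.35,0.94,0],[-0.35,0.94,0],[-0.35,0.94,0],[-0.35,0.94,0],[-0.35,0.94,0]],"spin":[0,0,0,0,0,0,0,0,0,0]}' 0.5 >/dev/null; python3 -m creep '{"slide":[[0,0,0],[0,0,0],[0,0,0.08],[0,0,0.16],[0,0,0.21],[0,0,0.25],[0,0,0.25],[0,0,0.25]],"spin":[0,0,0,0,0,0,0,0]}' >/dev/null; python3 chk.py;  python3 -m creep '{"slide":[[0,0,0],[0,0,0],[0,0,0],[0,0,0],[0,0,0]],"spin":[0,0,0,0,0]}' 0.1 30 >/dev/null; python3 chk.py
python3 -m creep '{"slide":[[0,0.0018,0],[0,0.0036,0],[0,0.0036,0],[0,0.0036,0]],"spin":[-0.0024,-0.0047,-0.0047,-0.0047]}' >/dev/null; python3 chk.py
```

```text
t 19.10 lever(deg) tool -38.80 pos -39.33  r 97.3 Ft 0.6 Fz 0.8 Mz -0.04 Maxis 0.03
t 19.60 lever(deg) tool -38.75 pos -38.86  r 97.3 Ft 0.2 Fz 1.1 Mz -0.07 Maxis -0.05
t 20.00 lever(deg) tool -37.89 pos -37.99  r 97.4 Ft 0.3 Fz 3.2 Mz -0.06 Maxis -0.03
```

Moved by 0.87°. I'll release, retreat and check.

```bash
python3 -m creep '{"slide":[[0,0,0],[0,0,0],[0,0,0],[0,0,0],[0,0,-0.06],[0,0,-0.15],[0,0,-0.25]],"spin":[0,0,0,0,0,0,0]}' 0.5 >/dev/null; 
python3 -m creep '{"slide":[[0.35,-0.94,0],[0.35,-0.94,0],[0.35,-0.94,0],[0.35,-0.94,0],[0.35,-0.94,0],[0.35,-0.94,0],[0.35,-0.94,0],[0.35,-0.94,0],[0.35,-0.94,0],[0.35,-0.94,0]],"spin":[0,0,0,0,0,0,0,0,0,0]}'
python3 - <<'E'
from h import *
from edge import edge
c=cams()
for n in c:
    cv2.imwrite(f"pics/{n}4.png",c[n]["pixels"][...,::-1])
    print(n,[tuple(map(float,edge(c,n,4,-38.75,s,z))) for s,z in((-1,126),(1,110))])
a=c["scene"]["pixels"][60:260,100:360,::-1]
cv2.imwrite("pics/j.png",cv2.resize(a,None,fx=3,fy=3,interpolation=cv2.INTER_CUBIC))
E
```

```text
clock: 21.7
tcp_pos: [291.9, -468.4, 204.1]
ee_rot: [0.326, 0.945, 0.0, 0.0]
force: [-0.7, -0.0, 0.2]
width: 0.499
gripper_force: 0.0
scene [(-38.21, 2.94, 34.0, 0.23), (-38.05, -2.17, 31.0, 0.24)]
top [(-38.35, 1.36, 34.0, 0.25), (-38.35, 0.8, 33.0, 0.26)]
```

View pics/j.png

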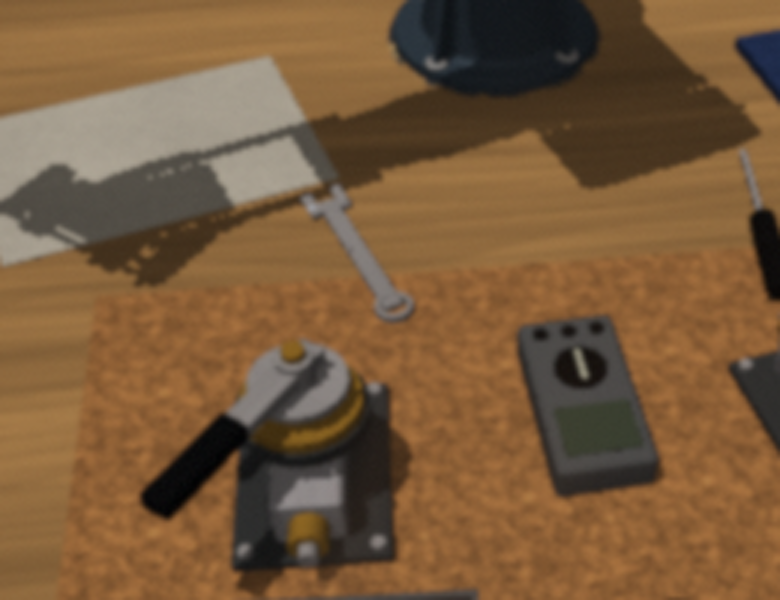

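The lever now lies at about -38.2°, over the pointer with its grip end at (160,500). The robot is clear and the multimeter hasn't moved. Handing in.

```bash
python3 -c "
from workcell import ticket; print(ticket.job_done())"
```

```text
the job is handed in; nothing more can be done
None
```

I handed the job in at about 22 s. The lever was pressed past its catch, held against the full-open stop at about 14 N for 0.8 s, turned back and let go over the pointer. It lies within about 1° of the pointer by my camera estimate, and the robot is clear of everything.

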